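Scrape the carrot ends off the cutting board

TASK

Clear the cutting board: take the scraper block, stand its foot on the board behind the two carrot ends and wipe both of them over the edge into the white scrap tray. Move the carrot ends with the scraper only, never touching them with the gripper or arm. Then stand the scraper upright on the board and let go.

Things in the scene. Friction and masses are not known exactly. Their poses are not given: they have to be found in the camera images.
- scraper_center (a point): Centre of the scraper: loose upright block 130 mm long (own x), 30 thick (own y: grip here), 70 high, 0.3 kg. Bright steel foot 22 mm high, brown wood above; top 32 mm only 100 long. It stands on the table beside the board's +y end; the point is 35 mm above its underside. Either long face wipes. The pale wooden press with a round knob near it is not for this job.
- board: Fixed pale wooden cutting board with scrap tray. Origin: centre of the board's underside, at table height. Board 200 mm (own x) by 300 (own y), top 40 above the origin. The open white tray butts against its -y end: outside x -105 to 105, y -280 to -150 mm, rim 34 high (6 below the board's top), walls and floor 3. Wipe along the board's own -y.
- end1_center (a point): Centre of one carrot end, a loose orange tapered stub 30 mm across and 18 high, 12 g, cut face down on the board's -x half; the point is 9 mm above its underside. It slides when pushed and drops off the edge once its middle is past it.
- end2_center (a point): Centre of the other carrot end, the same, on the board's +x half. At the start the two are at most 70 mm apart along the board's x, and lie from 70 mm to the -y side to 50 mm to the +y side of the board's middle.

How it is judged:
By the outcome, as a careful person would: the job done as asked, in the order asked, and still so for the second after the job is handed in, with the robot touching nothing.
It also fails if it takes over 48 s, if anything falls off the work surface, if the arm or the gripper's body presses on something with over 40 N, if the wrist force passes 120 N, or if a joint passes its speed limit or range.

ROBOT

A 7-joint arm with a two-finger parallel gripper is mounted at the origin on the work surface. World frame = base frame: x ahead of the robot, y to its left, z up, the work surface at z = 0. Lengths are in m, angles in rad, forces in N, time in s.
With the tool pointing down it reaches from about 0.4 to 0.85 m from the base axis. Payload 4.5 kg.
Tool frame: the origin (TCP) lies at the very end of the fingers, on their centre line; the grasp point (between the pads) lies 19 mm behind it (tcp_to_grasp is the z of the grasp point in the tool frame, in m); z points along the fingers, y is the line along which they close (so a half turn about z gives the same grasp; the last joint's range is limited). The gripper opens to 88 mm and grips with 3 to 60 N. Pads are 18 mm wide; open, the fingers measure 123 mm over their backs; the gripper's body (75 mm by 187 mm) begins 45 mm behind the grasp point.
Start: joints at [-1.208, 0.689, -0.195, 1.565, 0.157, 0.902, -0.215], TCP at [0.202, 0.592, 0.239] pointing down, gripper open.
Joint ranges: [-3.01, 3.01], [-0.46, 2.08], [-1.47, 1.51], [0.13, 2.56], [-1, 4.14], [0.04, 2.09], [-2.66, 2.66]. Speed limits (rad/s): [2.57, 2.57, 3.14, 3.14, 3.14, 3.14, 3.14].

INTERFACE

Orientations are given as a unit quaternion [x, y, z, w].
In Python, from plant import * gives the robot as it stands. The module is installed in compiled form; this text tells all that it offers.
- The arm moves only by the shell command python3 -m jog 'ROWS' [OPENING] [FORCE]. ROWS is JSON, a list that holds one entry, the list of rows, each a list of 6 numbers: the shift along the tool's x, y, z in m, then the turn, a rotation vector about the tool's x, y, z in rad. In form: [[[dx, dy, dz, ax, ay, az], ...]]. A call has 1 to 12 rows; each row shifts and turns the commanded pose from where the row before left it, along the tool's axes as they then stand; what a row does not reach is not made up. A row lasts 1/8 s, in which the tool goes at most 62.5 mm and 10.7 degrees, less where a joint would pass 70% of its speed; a pose out of reach is approached as far as the arm can. A call with a gripper value outside its range is refused whole. OPENING is the finger opening in m, from 0 to 0.0881, set as the call begins (- or left out, the last holds). The fingers move at their own pace and stop on an object; FORCE is the grip in N (left out, the last holds). Time passes only in rows, so rows that do not move let the fingers close. It gives the time, the measured TCP pose, the force, the opening and the grip force at its end, in the units of the state.
- get_state(): the state, without advancing time (a new reading comes with each control period).
- snapshot(name): name is "scene" or "top" or "wrist"; returns a dict with "frame" (400x640x3 uint8, red, green, blue), "mtx" (3x3 intrinsics, pixels), "xyz" and "orientation" of the camera in the world; the wrist camera has in their place "mount" (4x4, takes a point from camera to tool coordinates, whose origin is the TCP and whose axes are the flange's). Camera axes: x right, y down, z forward; pixel columns grow to the right and rows downward; lengths in m; the calibration is good to about 2 mm. The wrist camera is an equidistant fisheye: a pixel r from the principal point sees the ray r / f radians off the axis. A picture is of the moment at which its call begins: read the wrist's pose just before it. There is no depth.
- finish_job(): hands the job in; it is judged then, once.
The state is a dict: "clock": time; "q": joint angles; "qd": joint speeds; "joint_torque": joint torques, N m; "tool_pos": TCP position; "eef_rot": TCP orientation; "contact_force": force on the tool from outside, world axes, zero at the start; "moment": the same for the moment, N m; "opening": opening from 0.0 (shut) to 1.0 (fully open); "finger_force": force on a finger pad.
Only numpy, scipy, OpenCV 4.12 (cv2) and the standard library are available. Lean on these libraries where they do the work, as an engineer would, in place of code of your own. Each camera call takes 0.05 s, during which the arm holds its last target. There are 200 camera calls.

## Working session

There is one attempt and no reset: what is moved stays moved. The work goes in short steps, Python scripts to look and compute and a shell command to move; the robot and the scene stay as the last step left them, time stands still between calls to the robot, and variables do not carry over. Pictures are saved under pics/ and viewed, at most 10 in all, crops included, and the job is handed in when it is done.

```bash
mkdir -p pics; cat > h.py <<'E'
from plant import *
import numpy as np, cv2
from scipy.spatial.transform import Rotation as R
def ray(s,u,v):
    d=np.linalg.inv(s["mtx"])@[u,v,1]
    return np.array(s["xyz"]),R_cam(s)@d
def R_cam(s):
    o=np.array(s["orientation"])
    return o if o.shape==(3,3) else R.from_quat(o).as_matrix()
def onplane(s,u,v,z):
    p,d=ray(s,u,v); return p+d*(z-p[2])/d[2]
def save(n,f): cv2.imwrite("pics/"+n,f[:,:,::-1])
E
python3 - <<'E'
from h import *
st=get_state();print(st)
for n in("scene","top"):
    s=snapshot(n);print(n,s["mtx"],s["xyz"],s["orientation"]);save(n+"1.png",s["frame"])
    np.save(n+"1.npy",s,allow_pickle=True)
E
```

```text
{'clock': 0.0, 'q': array([-1.20821093,  0.6900047 , -0.19453771,  1.5663449 ,  0.15732427,
        0.90250173, -0.21504842]), 'qd': array([ 0.00151896, -0.00063192,  0.00290589, -0.00117365,  0.00019286,
        0.00125169, -0.00121992]), 'joint_torque': array([ 3.70108964e-04, -5.27562296e+01, -1.26681089e+00, -1.53421694e+01,
       -5.26150223e-02,  6.70233960e-03,  1.92916759e-04]), 'tool_pos': array([0.20164364, 0.59090491, 0.23789748]), 'eef_rot': array([ 1.63569586e-01,  9.86531359e-01, -9.27414745e-04, -8.41801671e-05]), 'contact_force': array([-0.29028999,  0.80204257, -0.03754205]), 'moment': array([ 0.06971994, -0.00680157, -0.05921871]), 'finger_force': 0.0, 'opening': 0.9995718778216713}
scene [[432.40337001   0.         312.75401227]
 [  0.         432.40337001 193.50790108]
 [  0.           0.           1.        ]] [ 0.99129262 -0.37420078  0.47633918] [ 0.81887568  0.32579843 -0.18116529 -0.43643686]
top [[394.41250974   0.         325.53269559]
 [  0.         394.41250974 193.27043919]
 [  0.           0.           1.        ]] [0.45301727 0.087335   0.72264626] [ 0.70799031 -0.70269251  0.04219792 -0.05650038]
```

View pics/top1.png

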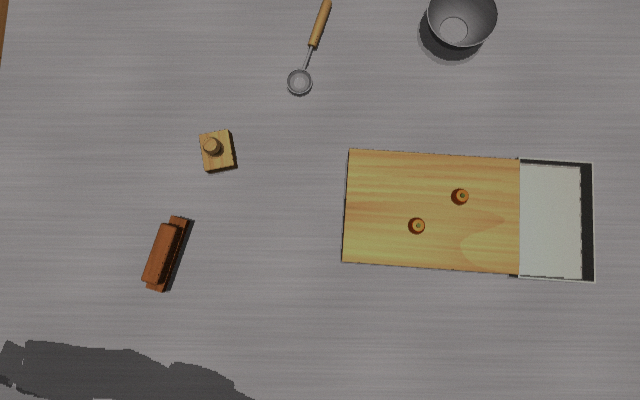

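View pics/scene1.png

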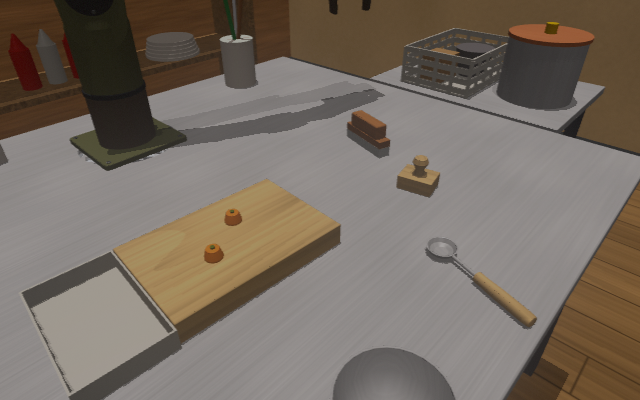

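The top view shows the board with corners near (349,149), (520,158), (517,275) and (342,262), and the tray to its right. The carrot ends are at (460,196) and (417,226), and the scraper's top is near (161,253). The press is at (217,150).

```bash
python3 - <<'E'
from h import *
s=np.load("top1.npy",allow_pickle=True).item();f=s["frame"]
hsv=cv2.cvtColor(f,cv2.COLOR_RGB2HSV)
P=lambda u,v,z:onplane(s,u,v,z)[:2].round(4)
# scraper brown
m=((hsv[:,:,0]<14)&(hsv[:,:,1]>110)&(hsv[:,:,2]>40)).astype(np.uint8)
n,l,stt,c=cv2.connectedComponentsWithStats(m)
for i in range(1,n):
    if stt[i,4]>60:
        print(stt[i],c[i]); 
        pts=np.argwhere(l==i)[:,::-1].astype(np.float32); r=cv2.minAreaRect(pts); print(r, cv2.boxPoints(r).tolist())
        if c[i][0]<250:
            for q in cv2.boxPoints(r): print(P(*q,.045))
        else: print("carrot",P(*c[i],.053))
for q in((349,149),(520,158),(517,275),(342,262)): print("bd",P(*q,.04))
for q in((594,162),(595,282),(509,276)): print("tray",P(*q,.034))
i=f[200:310,120:210]; cv2.imwrite("pics/c1.png",cv2.resize(i,None,fx=5,fy=5,interpolation=0)[:,:,::-1])
E
```

```text
[451 189  16  16 114] [456.49122807 197.30701754]
((457.5582275390625, 196.9281005859375), (15.72451114654541, 12.82789134979248), 65.55604553222656) [[448.46575927734375, 192.4246826171875], [460.14385986328125, 187.116455078125], [466.65069580078125, 201.4315185546875], [454.97259521484375, 206.73974609375]]
carrot [ 0.5416 -0.1216]
[ 141  216   47   76 1384] [160.93641618 253.00578035]
((162.83538818359375, 251.88308715820312), (24.462276458740234, 77.43614196777344), 19.440034866333008) [[138.41539001464844, 284.3230895996094], [164.1876983642578, 211.30154418945312], [187.25538635253906, 219.44308471679688], [161.4830780029297, 292.4646301269531]]
[0.3904 0.4176]
[0.5149 0.3817]
[0.501  0.3405]
[0.3773 0.3772]
[408 218  17  16 105] [414.16190476 225.64761905]
((416.0, 225.5), (15.0, 16.0), 90.0) [[408.0, 218.0], [424.0, 218.0], [424.0, 233.0], [408.0, 233.0]]
carrot [ 0.4929 -0.0488]
bd [0.6285 0.0607]
bd [ 0.6135 -0.2388]
bd [ 0.412  -0.2219]
bd [0.4308 0.0725]
tray [ 0.6083 -0.3702]
tray [ 0.4014 -0.3544]
tray [ 0.4099 -0.2111]
```

View pics/c1.png

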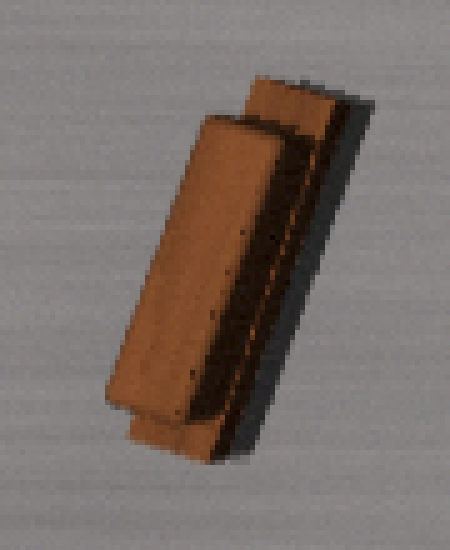

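The crop shows the scraper's light top face, with full-image corners near (161,223), (176,226), (157,285) and (141,281). The foot's ends stick out beyond it.

```bash
cat >> h.py <<'E'
BY=np.array([.056,.998,0]);BX=np.array([.998,-.056,0]);BC=np.array([.5212,-.0818,0])
def goto(pos,xdir):
    st=get_state();M=R.from_quat(st["eef_rot"]).as_matrix()
    x=np.append(np.array(xdir)[:2],0.);x/=np.linalg.norm(x);z=np.array([0,0,-1.])
    T=np.stack([x,np.cross(z,x),z],1)
    print("clock",st["clock"],"tcp",st["tool_pos"].round(4),"F",st["contact_force"].round(1))
    print("d_tool",(M.T@(np.array(pos)-st["tool_pos"])).round(4),"rotvec",R.from_matrix(M.T@T).as_rotvec().round(4))
E
python3 - <<'E'
from h import *
s=np.load("top1.npy",allow_pickle=True).item()
c=np.array([onplane(s,u,v,.07) for u,v in((161,223.4),(176,226),(157,284.6),(141.4,280.6))])
x=(c[3]+c[2]-c[0]-c[1]);print(c,c.mean(0),x/np.linalg.norm(x),np.linalg.norm(x)/2)
goto([*c.mean(0)[:2],.15],x)
for p in([.493,-.0488,0],[.5416,-.1216,0]): print((p-BC)@BX,(p-BC)@BY)
E
```

```text
[[0.49234384 0.3748933  0.07      ]
 [0.4882145  0.34942438 0.07      ]
 [0.39255117 0.37474037 0.07      ]
 [0.39867188 0.40091092 0.07      ]] [0.44294535 0.37499224 0.07      ] [-0.96515521  0.2616781   0.        ] 0.09808541247382639
clock 0.1 tcp [0.2017 0.591  0.238 ] F [-0.2  0.1  0.1]
d_tool [-0.2981 -0.1264  0.0882] rotvec [-0.0016  0.0001 -0.064 ]
-0.0299916 0.031354799999999995
0.022587999999999973 -0.038578
```

```bash
python3 -m jog '[[[-0.037,-0.016,0.011,0,0,-0.008],[-0.037,-0.016,0.011,0,0,-0.008],[-0.037,-0.016,0.011,0,0,-0.008],[-0.037,-0.016,0.011,0,0,-0.008],[-0.037,-0.016,0.011,0,0,-0.008],[-0.037,-0.016,0.011,0,0,-0.008],[-0.037,-0.016,0.011,0,0,-0.008],[-0.037,-0.016,0.011,0,0,-0.008],[0,0,0,0,0,0],[0,0,0,0,0,0]]]' 0.088 30
python3 - <<'E'
from h import *
goto([.443,.375,.031],[-.965,.262])
s=snapshot("wrist");print({k:s[k] for k in s if k!="frame"});save("w1.png",s["frame"])
E
```

```text
clock: 1.35
tool_pos: [0.4457, 0.3824, 0.1506]
eef_rot: [0.132, 0.991, 0.0, -0.001]
contact_force: [-0.2, 0.8, 0.3]
opening: 0.999
finger_force: 0.0
clock 1.35 tcp [0.4457 0.3824 0.1506] F [-0.2  0.8  0.3]
d_tool [ 0.0005 -0.0078  0.1196] rotvec [ 0.0004 -0.0012  0.0008]
{'mtx': array([[309.70691629,   0.        , 320.94656108],
       [  0.        , 309.70691629, 197.18028885],
       [  0.        ,   0.        ,   1.        ]]), 'mount': array([[-8.05397854e-04, -9.56342346e-01, -2.92247616e-01,
         7.69367113e-02],
       [ 9.99999491e-01, -9.47857784e-04,  3.45867980e-04,
         6.07464055e-05],
       [-6.07777373e-04, -2.92247189e-01,  9.56342622e-01,
        -1.47595302e-01],
       [ 0.00000000e+00,  0.00000000e+00,  0.00000000e+00,
         1.00000000e+00]])}
```

View pics/w1.png

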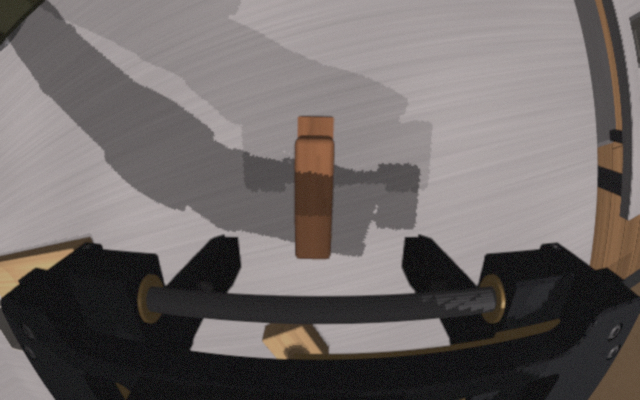

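The wrist view shows the scraper top between columns 295 and 333. Its far end is at row 138 and its near end at about row 258, and it sits square between the open fingers.

```bash
cat >> h.py <<'E'
def wray(s,st,u,v,z):
    K=s["mtx"];a=np.array([u-K[0,2],v-K[1,2]])/K[0,0];r=np.linalg.norm(a)
    d=np.append(a/r*np.sin(r),np.cos(r));M=np.array(s["mount"]);W=R.from_quat(st["eef_rot"]).as_matrix()
    p=W@M[:3,3]+st["tool_pos"];d=W@M[:3,:3]@d
    return p+d*(z-p[2])/d[2]
E
python3 - <<'E'
from h import *
st=get_state();s=snapshot("wrist");W=R.from_quat(st["eef_rot"]).as_matrix()
for u,v in((297,140),(332.5,140),(296,257),(333,257)):
    print((W.T@(wray(s,st,u,v,.07)-st["tool_pos"])).round(4))
E
```

```text
[ 0.0513 -0.0175  0.0809]
[0.0513 0.0087 0.0809]
[-0.0449 -0.0207  0.0808]
[-0.0449  0.0101  0.0808]
```

```bash
python3 -m jog '[[[0.003,-0.005,0.03,0,0,0],[0,0,0.035,0,0,0],[0,0,0.035,0,0,0],[0,0,0.019,0,0,0],[0,0,0,0,0,0],[0,0,0,0,0,0]]]' 0.088 40
python3 -m jog '[[[0,0,0,0,0,0],[0,0,0,0,0,0],[0,0,0,0,0,0],[0,0,0,0,0,0],[0,0,0,0,0,0],[0,0,0,0,0,0]]]' 0 40
```

```text
clock: 2.2
tool_pos: [0.4427, 0.3786, 0.0328]
eef_rot: [0.132, 0.991, 0.001, 0.001]
contact_force: [0.4, 0.3, 0.2]
opening: 0.998
finger_force: 0.0
clock: 2.95
tool_pos: [0.4423, 0.3774, 0.0317]
eef_rot: [0.132, 0.991, -0.0, -0.0]
contact_force: [-0.2, -2.1, 1.6]
opening: 0.341
finger_force: 5.4
```

```bash
python3 -m jog '[[[0,0,0,0,0,0],[0,0,-0.02,0,0,0],[0,0,-0.03,0,0,0],[0,0,-0.03,0,0,0],[0,0,0,0,0,0],[0,0,0,0,0,0]]]' 0 40
python3 - <<'E'
from h import *
goto(BC-.004*BX+.095*BY+[0,0,.111],-BX)
E
```

```text
clock: 3.7
tool_pos: [0.4418, 0.3769, 0.1107]
eef_rot: [0.132, 0.991, -0.001, -0.001]
contact_force: [0.5, 0.1, -2.9]
opening: 0.336
finger_force: 39.8
clock 3.7 tcp [0.4418 0.3769 0.1107] F [ 0.5  0.1 -2.9]
d_tool [-1.731e-01 -3.299e-01  1.000e-04] rotvec [-0.0015 -0.001  -0.2087]
```

```bash
python3 -m jog '[[[-0.017,-0.033,0,0,0,0],[-0.017,-0.033,0,0,0,0],[-0.017,-0.033,0,0,0,0],[-0.017,-0.033,0,0,0,0],[-0.017,-0.033,0,0,0,0],[-0.017,-0.033,0,0,0,0],[-0.017,-0.033,0,0,0,0],[-0.017,-0.033,0,0,0,-0.07],[-0.017,-0.033,0,0,0,-0.07],[-0.020,-0.033,0,0,0,-0.068],[0,0,0,0,0,0],[0,0,0,0,0,0]]]' 0 40
python3 - <<'E'
from h import *
goto(BC-.004*BX+.095*BY+[0,0,.077],-BX)
s=snapshot("top");save("t2.png",s["frame"][100:300,300:620].repeat(2,0).repeat(2,1))
E
```

```text
clock: 5.2
tool_pos: [0.5296, 0.0169, 0.1106]
eef_rot: [0.028, 1.0, 0.0, -0.001]
contact_force: [0.1, 0.6, -2.8]
opening: 0.338
finger_force: 39.8
clock 5.2 tcp [0.5296 0.0169 0.1106] F [ 0.1  0.6 -2.8]
d_tool [ 0.0068 -0.004   0.0336] rotvec [ 0.0008 -0.0023 -0.0009]
```

View pics/t2.png

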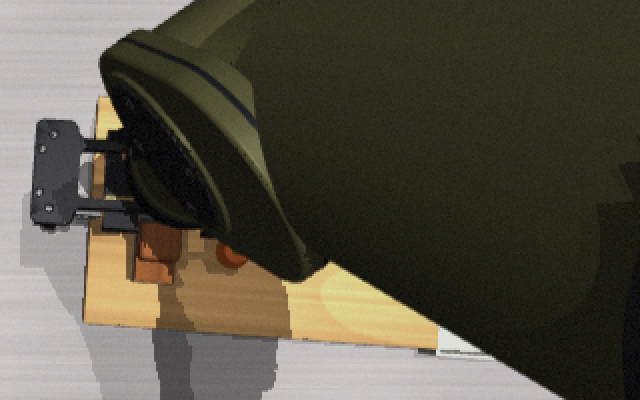

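The top view shows the scraper held over the board's +y end. The near carrot end is at about (232,250) in the crop, ahead of the scraper and clear of it.

```bash
python3 -m jog '[[[0.007,0,0.01,0,0,0],[0,0,0.015,0,0,0],[0,0,0.010,0,0,0],[0,0,0.003,0,0,0],[0,0,0,0,0,0],[0,0,0,0,0,0]]]' 0 40
python3 -m jog '[[[0,0,0.0015,0,0,0],[0,0,0,0,0,0]]]' 0 40
```

```text
clock: 6.0
tool_pos: [0.5239, 0.0167, 0.074]
eef_rot: [0.028, 1.0, 0.0, 0.0]
contact_force: [-1.2, 0.1, -2.3]
opening: 0.339
finger_force: 39.8
clock: 6.25
tool_pos: [0.5236, 0.0167, 0.0723]
eef_rot: [0.028, 1.0, 0.0, 0.0]
contact_force: [-0.2, -0.1, -3.0]
opening: 0.336
finger_force: 39.8
```

```bash
python3 -m jog '[[[0,0,0.001,0,0,0],[0,0,0,0,0,0],[0,0,0,0,0,0]]]' 0 40
python3 - <<'E'
from h import *
goto(BC-.004*BX-.155*BY+[0,0,.072],-BX)
E
```

```text
clock: 6.62
tool_pos: [0.5237, 0.0167, 0.0716]
eef_rot: [0.028, 1.0, -0.0, 0.0]
contact_force: [-0.8, -0.4, 5.0]
opening: 0.333
finger_force: 39.8
clock 6.625 tcp [0.5237 0.0167 0.0716] F [-0.8 -0.4  5. ]
d_tool [ 0.0008 -0.2534 -0.0004] rotvec [-0.      0.0005 -0.0007]
```

```bash
python3 -m jog '[[[0,-0.012,0,0,0,0],[0,-0.012,0,0,0,0],[0,-0.012,0,0,0,0],[0,-0.012,0,0,0,0],[0,-0.012,0,0,0,0],[0,-0.012,0,0,0,0],[0,-0.012,0,0,0,0],[0,-0.012,0,0,0,0],[0,-0.012,0,0,0,0],[0,-0.012,0,0,0,0],[0,-0.012,0,0,0,0],[0,-0.012,0,0,0,0]]]' 0 40
python3 - <<'E'
from h import *
goto(BC-.004*BX-.155*BY+[0,0,.072],-BX)
s=snapshot("scene");save("s2.png",s["frame"][150:400,0:400].repeat(2,0).repeat(2,1))
E
```

```text
clock: 8.12
tool_pos: [0.5157, -0.1268, 0.0716]
eef_rot: [0.028, 1.0, 0.001, 0.001]
contact_force: [1.1, 5.1, 6.3]
opening: 0.333
finger_force: 39.8
clock 8.125 tcp [ 0.5157 -0.1268  0.0716] F [1.1 5.1 6.3]
d_tool [ 0.001  -0.1097 -0.0007] rotvec [ 0.002   0.0014 -0.0004]
```

View pics/s2.png

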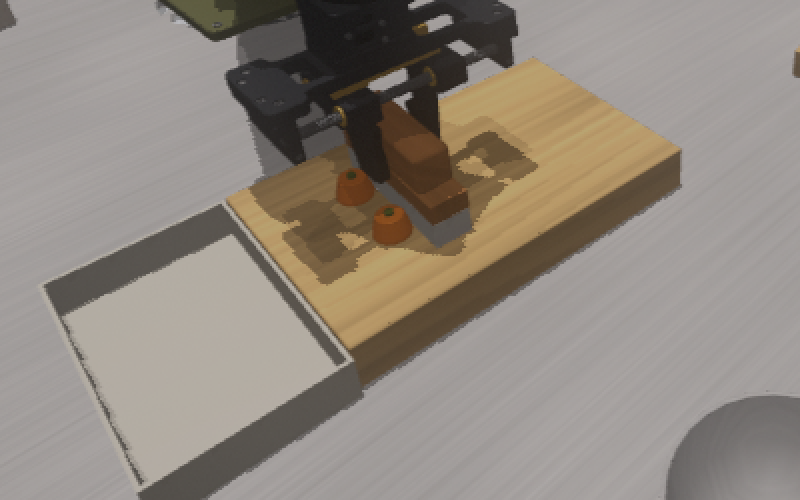

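The scene view shows both carrot ends resting against the scraper's front face, at (355,187) and (392,225) in the crop. The fingers are well above them.

```bash
python3 -m jog '[[[0,-0.012,0,0,0,0],[0,-0.012,0,0,0,0],[0,-0.012,0,0,0,0],[0,-0.012,0,0,0,0],[0,-0.012,0,0,0,0],[0,-0.012,0,0,0,0],[0,-0.010,0,0,0,0],[0,-0.010,0,0,0,0],[0,-0.010,0,0,0,0],[0,-0.008,0,0,0,0],[0,0,0,0,0,0],[0,0,0,0,0,0]]]' 0 40
python3 - <<'E'
from h import *
goto(BC-.004*BX-.03*BY+[0,0,.072],-BX)
s=snapshot("scene");save("s3.png",s["frame"][150:400,0:400].repeat(2,0).repeat(2,1))
E
```

```text
clock: 9.68
tool_pos: [0.509, -0.2377, 0.0716]
eef_rot: [0.029, 1.0, 0.0, 0.0]
contact_force: [0.2, 2.3, 7.0]
opening: 0.335
finger_force: 39.8
clock 9.675 tcp [ 0.509  -0.2377  0.0716] F [0.2 2.3 7. ]
d_tool [ 0.0007  0.1264 -0.0004] rotvec [ 0.      0.0006 -0.0018]
```

View pics/s3.png

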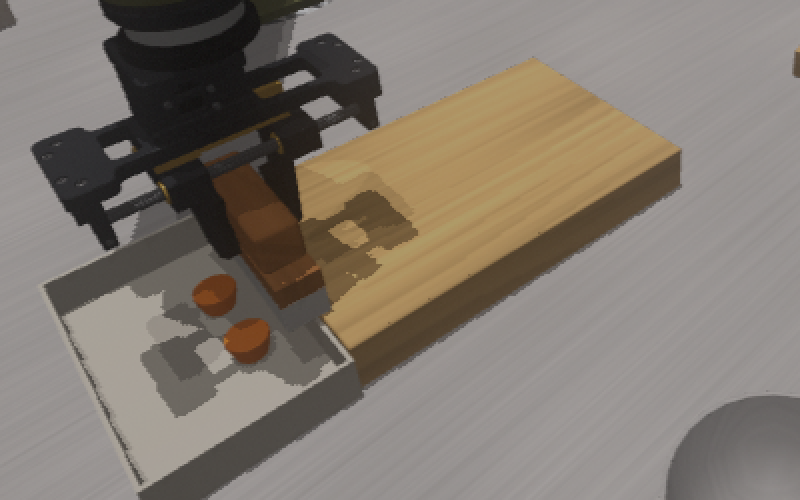

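Both carrot ends are in the tray, at (215,295) and (247,340) in the crop. Now I'll lift slightly, go back over the board and set the scraper down.

```bash
python3 -m jog '[[[0,0,-0.005,0,0,0],[0,0.02,0,0,0,0],[0,0.03,0,0,0,0],[0,0.03,0,0,0,0],[0,0.03,0,0,0,0],[0,0.02,0,0,0,0],[0,0,0,0,0,0],[0,0,0,0,0,0],[0,0,0.002,0,0,0],[0,0,0.0025,0,0,0],[0,0,0,0,0,0],[0,0,0,0,0,0]]]' 0 40
```

```text
clock: 11.22
tool_pos: [0.5165, -0.1076, 0.0717]
eef_rot: [0.029, 1.0, -0.0, -0.0]
contact_force: [-0.5, -0.4, -0.8]
opening: 0.337
finger_force: 39.8
```

```bash
python3 -m jog '[[[0,0,0,0,0,0],[0,0,0,0,0,0],[0,0,0,0,0,0],[0,0,0,0,0,0],[0,0,0,0,0,0]]]' 0.085 10
python3 -m jog '[[[0,0,-0.02,0,0,0],[0,0,-0.03,0,0,0],[0,0,-0.04,0,0,0],[0,0,-0.04,0,0,0],[0,0,-0.04,0,0,0],[0,0,0,0,0,0],[0,0,0,0,0,0],[0,0,0,0,0,0]]]'
python3 - <<'E'
from h import *
s=snapshot("scene");save("s4.png",s["frame"][150:400,0:400].repeat(2,0).repeat(2,1))
E
```

```text
clock: 11.85
tool_pos: [0.5166, -0.107, 0.0717]
eef_rot: [0.028, 1.0, 0.0, 0.0]
contact_force: [-0.4, 0.4, 0.8]
opening: 0.883
finger_force: 0.0
clock: 12.85
tool_pos: [0.5156, -0.1071, 0.2405]
eef_rot: [0.028, 1.0, 0.0, -0.001]
contact_force: [0.3, 0.2, 0.6]
opening: 0.966
finger_force: 0.0
```

View pics/s4.png

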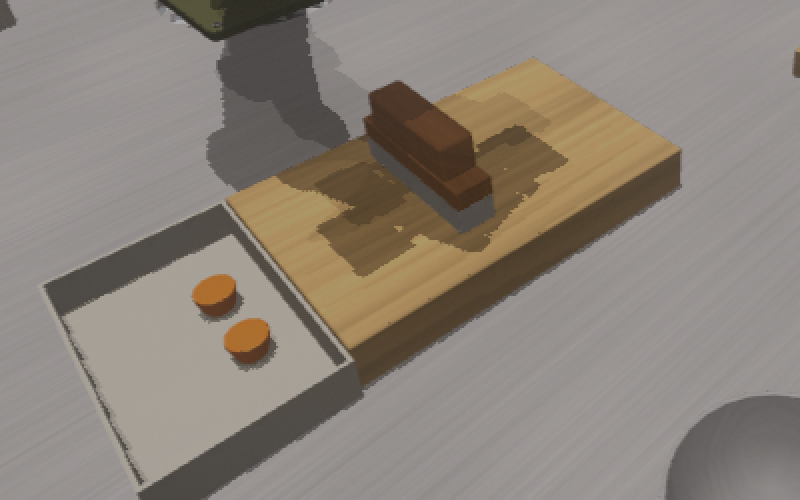

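The scraper stands upright on the board near (430,155) in the crop. Both carrot ends are in the tray and the gripper is clear.

```bash
python3 -c "from plant import *; print(finish_job())"
```

```text
the job is handed in; nothing more can be done
None
```

I wiped both carrot ends into the scrap tray with the scraper, left the scraper standing upright on the board, released it, and handed the job in at about 13 s on the robot clock.

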